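# Seat the load plate of a counter scale on its pins and zero the scale

### The job

The load plate of the butcher's scale was put back short of its two locating pins. Without lifting it, push the plate along the scale until its two holes drop over the pins and it lies flat and fully down, then press the zero key fully in and let it come back up. Leave the bowl, the jar and the brass weight where they are.

Things in the scene. Friction and masses are not known exactly. Their poses are not given: they have to be found in the camera images.
- scale: Low dark counter scale, fixed. Origin on the counter; z up, y along it (the way to push), x away from its console. Flat deck 40 mm up, x -80 to 80, y -153 to 109 mm, between two metal rails along y (144 mm apart, 14 mm over the deck, ends open). Two brass pins (12 mm thick, 6.5 mm high) on it at x = -45 and 45, y = 38 mm. Grey console with the zero key: 62 x 180 mm, 30 mm high, centre x = -112 mm.
- plate: Loose steel load plate, 0.4 to 0.65 kg, 140 (x) by 190 (y) by 5 mm; its ends (y = -95 and 95 mm) are folded up into 3 mm lips 22 mm high. Origin: centre of the underside, axes as the scale's; seated, it is 40 mm straight above the scale's origin. Two 17 mm through holes at x = -45 and 45, y = 38 mm.
- pin0 (a point): foot of the first pin (scale x = -45 mm), on its axis at deck height, 40 mm above the counter
- pin1 (a point): foot of the second pin (scale x = +45 mm), on its axis at deck height
- hole0 (a point): centre of the plate's first hole (plate x = -45 mm), at the underside
- hole1 (a point): centre of the plate's second hole (plate x = +45 mm), at the underside
- tail (a point): Middle of the outer face of the lip at the plate's -y end, 12 mm above the underside: push here along the scale's +y. The plate starts between the rails (2 mm play a side), 18 to 44 mm short of its place, its +y end propped on the pins. It slides with 2 to 4 N; over the pins that end drops 6 mm and the pins then stop it.
- zero_key_top (a point): centre of the top face of the zero key, a round white key of 28 mm diameter on the console, pressed straight down
- zero_key (a joint): travel of the zero key in m: 0 up, 0.005 fully pressed; a spring (4 N when fully pressed) brings it back
- bowl: bystander: steel bowl, 110 mm across, 50 mm high, beyond the scale's +y end; origin at the centre of its foot
- jar: bystander: amber glass jar, 52 mm across, 75 mm high, on the counter beyond the scale's +x side; origin at the centre of its foot
- weight: bystander: brass check weight with a knob, 40 mm across, 62 mm high, on the counter beyond the scale's +x side; origin at the centre of its foot
Not all that is in view belongs to the job. Of the things like the plate, leave any that is orange, purple or red; of the rest the larger one is meant.

How it is judged:
On the way, in this order (a step that is already met when the one before it is completed fails the run):
1. the plate has dropped over both pins and lies flat (horizontal distance between hole0 and pin0 below 0.0045 m and horizontal distance between hole1 and pin1 below 0.0045 m and z of each of hole0, hole1 in the frame of scale below 0.0418 m and angle between plate's own z axis and vertical below 0.015 rad), for 0.3 s.
2. the zero key is pressed in (value of joint zero_key above 0.0038 m), for 0.05 s.
At the end, for the whole second after the job is handed in: Both holes are over their pins (centres within 4.5 mm), the plate is down on the deck (within 1.8 mm), level within 0.015 rad and at rest; the zero key was pressed at least 3.8 mm after that and is up again (within 1.5 mm); bowl, jar and weight moved under 20 mm (all of step 1 and linear speed of plate below 0.02 m/s and value of joint zero_key below 0.0015 m); the robot touches nothing.
It fails at once if the plate is lifted or tipped up instead of pushed (z of plate in the frame of scale above 0.05 m or angle between plate's own z axis and vertical above 0.12 rad).
It fails at once if the bowl is disturbed (distance of bowl from where it was at the start of the episode above 0.02 m).
It fails at once if the jar is disturbed (distance of jar from where it was at the start of the episode above 0.02 m).
It fails at once if the brass weight is disturbed (distance of weight from where it was at the start of the episode above 0.02 m).
It also fails if it takes over 51 s, if anything falls off the work surface, if the arm or the gripper's body presses on something with over 40 N, if the wrist force passes 120 N, or if a joint passes its speed limit or range.

### The arm

A 7-joint arm with a two-finger parallel gripper is mounted at the origin on the work surface. World frame = base frame: x ahead of the robot, y to its left, z up, the work surface at z = 0. Lengths are in m, angles in rad, forces in N, time in s.
With the tool pointing down it reaches from about 0.4 to 0.925 m from the base axis. Payload 4.1 kg.
Tool frame: the origin (TCP) lies at the very end of the fingers, on their centre line; the grasp point (between the pads) lies 19 mm behind it (r.tcp_to_grasp is the distance from the TCP to the grasp point, in m); z points along the fingers, y is the line along which they close (so a half turn about z gives the same grasp; the last joint's range is limited). The gripper opens to 85 mm and grips with 20 to 120 N. Pads are 22 mm wide; open, the fingers measure 114 mm over their backs; the gripper's body (76 mm by 85 mm) begins 54 mm behind the grasp point. The pads swing forward as they close: fully open they stand 13 mm farther back than shut.
Start: joints at [1.174, 0.398, 0.045, 1.537, -0.019, 1.207, -0.051], TCP at [0.191, -0.621, 0.204] pointing down, gripper open.
Joint ranges: [-2.82, 2.82], [-0.49, 2.23], [-1.37, 1.46], [0, 2.46], [-1.36, 4.5], [0.23, 2], [-2.94, 2.94]. Speed limits (rad/s): [2.57, 2.57, 3.14, 3.14, 3.14, 3.14, 3.14].

### API

Orientations are given as a unit quaternion [w, x, y, z].
In Python, from plant import r, vision gives the robot as it stands.
- The arm moves only by the tool carry_out, never from a script. Its argument "steps" is a list of rows, each a list of 2 entries, a list of its own where there are three numbers: the shift along the tool's x, y, z in units of 50 mm (1.0 is 50 mm), then the turn about the tool's z in units of 6 degrees (1.0 is 6 degrees). In form: [[[dx, dy, dz], yaw], ...]. A call has 1 to 10 rows; each row shifts and turns the commanded pose from where the row before left it, along the tool's axes as they then stand; what a row does not reach is not made up. A row lasts 1/10 s, in which the tool goes at most 50 mm and 8.59 degrees, less where a joint would pass 70% of its speed; a pose out of reach is approached as far as the arm can. A call is refused whole if a number of a shift passes 1 or a number of a turn 1, either way. A call with a gripper value outside its range is refused whole. "jaw" is the opening, from 0 (shut) to 1 (fully open), set as the call begins (left out, the last holds). The fingers move at their own pace and stop on an object; "grip_force" is the grip in N (left out, the last holds). Time passes only in rows, so rows that do not move let the fingers close. It gives the time, the measured TCP pose, the force, the opening and the grip force at its end, in the units of the state.
- r.observe(): the state, without advancing time (a new reading comes with each control period).
- vision.get_image(name): name is "scene" or "top"; returns a dict with "pixels" (384x512x3 uint8, red, green, blue), "range_z" (384x512 float32, m along the optical axis (not along the pixel's ray), 0 where there is no reading), "K" (3x3 intrinsics, pixels), "xyz" and "attitude" of the camera in the world. Camera axes: x right, y up, looking along -z (the intrinsics and any distortion apply to the point x, -y, -z); pixel columns grow to the right and rows downward; lengths in m; the calibration is good to about 2 mm. A picture is of the moment at which its call begins.
- r.hand_in(): hands the job in; it is judged then, once.
The state is a dict: "time_s": time; "joints": joint angles; "joint_velocities": joint speeds; "effort": joint torques, N m; "tcp_pos": TCP position; "eef_rot": TCP orientation; "ft_force": force on the tool from outside, world axes, zero at the start; "torque": the same for the moment, N m; "width": finger opening in m; "finger_force": force on a finger pad.
Only numpy, scipy, OpenCV 4.12 (cv2) and the standard library are available. Lean on these libraries where they do the work, as an engineer would, in place of code of your own. Each camera call takes 0.05 s, during which the arm holds its last target. There are 200 camera calls.

## Working session

There is one attempt and no reset: what is moved stays moved. The work goes in short steps, Python scripts to look and compute and a tool call to move; the robot and the scene stay as the last step left them, time stands still between calls to the robot, and variables do not carry over. Pictures are saved under pics/ and viewed, at most 10 in all, crops included, and the job is handed in when it is done.

Besides the shell and the picture viewer there is one more tool, called after "Emit:" as name(argument=value, ...), one argument or row to a line, values as JSON. carry_out: Moves the arm, as the interface text tells. Its arguments: {"type":"object","properties":{"steps":{"type":"array"},"jaw":{"type":"number"},"grip_force":{"type":"number"}},"required":["steps"]}

```bash
mkdir -p pics; cat > h.py <<'E'
import numpy as np, cv2
from scipy.spatial.transform import Rotation as R
from plant import r, vision
def grab(n):
    d=vision.get_image(n); return d
def rot(d):
    a=np.array(d["attitude"],float)
    return a if a.shape==(3,3) else R.from_quat(a,scalar_first=True).as_matrix()
def cloud(d):
    K=d["K"];z=d["range_z"];v,u=np.mgrid[:z.shape[0],:z.shape[1]]
    p=np.stack([(u-K[0,2])/K[0,0]*z,-(v-K[1,2])/K[1,1]*z,-z],-1)
    return p@rot(d).T+np.array(d["xyz"])
E
python3 - <<'E'
from h import *
for n in("scene","top"):
    d=grab(n); cv2.imwrite(f"pics/{n}0.png",cv2.cvtColor(d["pixels"],cv2.COLOR_RGB2BGR)); np.savez(f"{n}0.npz",**d)
    print(n,[k for k in d],d["K"],d["xyz"],d["attitude"])
s=r.observe();print(s)
E
```

```text
scene ['pixels', 'range_z', 'K', 'xyz', 'attitude'] [[486.78164643   0.         253.9396452 ]
 [  0.         486.78164643 190.78339753]
 [  0.           0.           1.        ]] [ 1.52599087 -0.2834296   0.77886143] [0.70252556 0.36574408 0.2719554  0.5465614 ]
top ['pixels', 'range_z', 'K', 'xyz', 'attitude'] [[442.02101996   0.         259.7375932 ]
 [  0.         442.02101996 190.85478362]
 [  0.           0.           1.        ]] [ 0.41556246 -0.02545093  1.35443567] [-0.69904866 -0.0471404   0.02988574  0.71289241]
{'time_s': 0.1, 'joints': array([ 1.17397561,  0.3991424 ,  0.0450119 ,  1.53774675, -0.01871315,
        1.20690274, -0.05069671]), 'joint_velocities': array([-2.80624079e-04, -1.29982708e-03,  1.53940456e-03, -3.43619984e-03,
       -2.71428766e-04,  1.66118161e-03, -7.99653830e-05]), 'effort': array([ 4.22403042e-03, -4.76259613e+01,  1.37050308e+00, -2.54946470e+01,
        1.19814172e-02,  5.06853161e-03, -5.22770989e-06]), 'tcp_pos': array([ 0.19059307, -0.62078502,  0.20325437]), 'eef_rot': array([-8.70105392e-04,  9.88923046e-01,  1.48426477e-01, -1.82257355e-04]), 'ft_force': array([ 0.1641339 , -0.34497161,  0.36964564]), 'torque': array([-0.03854674, -0.02397568,  0.01150915]), 'finger_force': 0.0, 'width': 0.08533273458582447}
```

View pics/top0.png

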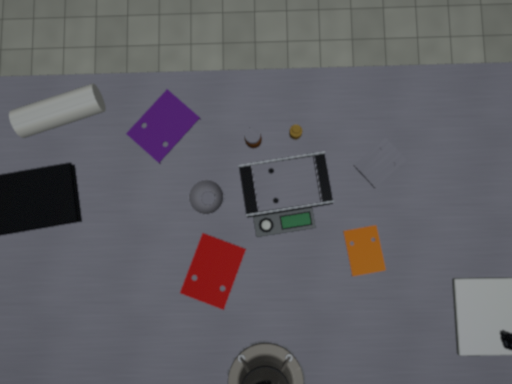

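View pics/scene0.png

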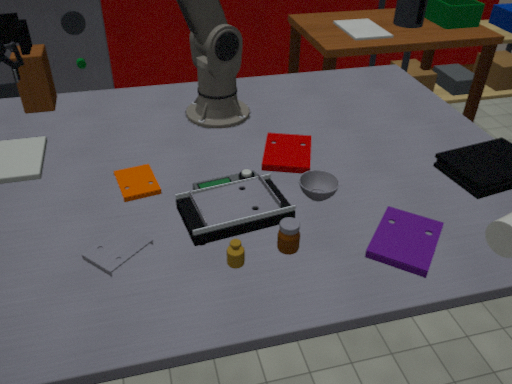

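The top view shows the scale at about (285,185). Its console and key, at (266,226), face the robot. +y runs to the image left, towards the bowl at (206,197). The plate is in the rails with its holes at (271,170) and (276,200). A small grey decoy lies at (385,160).

```bash
python3 - <<'E'
from h import *
d=dict(np.load("top0.npz")); P=cloud(d); px=d["pixels"]
hsv=cv2.cvtColor(px,cv2.COLOR_RGB2HSV)
c=cv2.resize(px[115:245,185:345],None,fx=5,fy=4.6,interpolation=cv2.INTER_CUBIC)
c=cv2.resize(px[120:244,185:345],None,fx=4.8,fy=4.8,interpolation=cv2.INTER_CUBIC)
cv2.imwrite("pics/crop.png",cv2.cvtColor(c,cv2.COLOR_RGB2BGR))
def onplane(u,v,z):
    K=d["K"];q=np.array([(u-K[0,2])/K[0,0],-(v-K[1,2])/K[1,1],-1.])@rot(d).T
    o=d["xyz"];return o+q*(z-o[2])/q[2]
win=np.zeros(px.shape[:2],bool);win[148:240,236:336]=1
z=P[...,2]
print("heights", np.histogram(z[win],bins=np.arange(-.01,.08,.005)))
# dark deck
dark=((px.max(-1)<45)&win).astype(np.uint8)
n,l,s,ce=cv2.connectedComponentsWithStats(dark)
for i in range(1,n):
    if s[i,4]>8:print("dark",s[i],ce[i],onplane(*ce[i],.045).round(4), np.median(z[l==i]).round(4))
g=((hsv[...,0]>40)&(hsv[...,0]<90)&(hsv[...,1]>100)&win)
pts=np.argwhere(g)[:,::-1].astype(np.float32);rc=cv2.minAreaRect(pts);print("green",rc,onplane(*rc[0],.03))
# per-rail: local bright
v,u=np.argwhere(g).mean(0)
w=((px.min(-1)>190)&win).astype(np.uint8)
n,l,s,ce=cv2.connectedComponentsWithStats(w)
for i in range(1,n):
    if s[i,4]>5:print("white",s[i],ce[i],onplane(*ce[i],.035).round(4),np.median(z[l==i]).round(4))
E
```

```text
heights (array([  63, 1178, 1802,  219,    8,    9,   27,  375,  631,  579, 1019,
       1416, 1381,  352,   53,   21,   31]), array([-0.01 , -0.005,  0.   ,  0.005,  0.01 ,  0.015,  0.02 ,  0.025,
        0.03 ,  0.035,  0.04 ,  0.045,  0.05 ,  0.055,  0.06 ,  0.065,
        0.07 ,  0.075]))
dark [315 155  17  46 400] [323.0325 177.415 ] [ 0.5955 -0.1841  0.045 ] 0.0409
dark [240 167  17  46 474] [247.99578059 189.2278481 ] [0.5648 0.0402 0.045 ] 0.0409
dark [269 169   4   4  10] [270.7 170.3] [ 0.6204 -0.0287  0.045 ] 0.0399
dark [274 199   4   3   9] [275.33333333 200.11111111] [ 0.5305 -0.0406  0.045 ] 0.0415
green ((295.5809020996094, 220.02598571777344), (11.63237476348877, 28.510725021362305), 81.25383758544922) [ 0.47092655 -0.0998945   0.03      ]
```

View pics/crop.png

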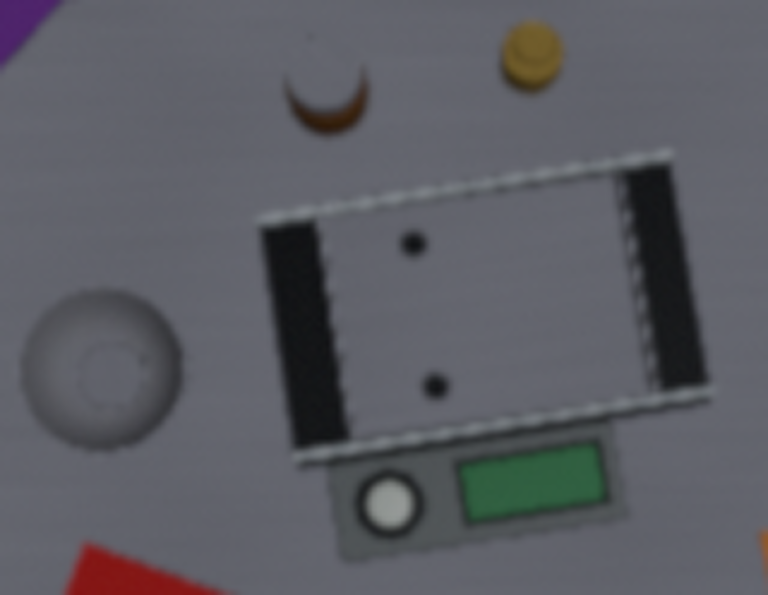

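The crop shows the rail ends at (260,220), (672,154), (297,458) and (710,394), the key at (390,503), and the plate's −y lip between (620,175) and (655,388). These give me the scale frame.

```bash
python3 - <<'E'
from h import *
d=dict(np.load("top0.npz"))
def op(u,v,z):
    u=u/4.8+185-.4;v=v/4.8+120-.4
    K=d["K"];q=np.array([(u-K[0,2])/K[0,0],-(v-K[1,2])/K[1,1],-1.])@rot(d).T
    o=d["xyz"];return (o+q*(z-o[2])/q[2])[:2]
nw,ne,sw,se=[op(*p,.054) for p in((260,220),(672,154),(297,458),(710,394))]
yv=(nw-ne+sw-se);yaw=np.arctan2(-yv[0],yv[1]);print("yaw deg",np.degrees(yaw),np.linalg.norm(nw-ne),np.linalg.norm(nw-sw))
yw=yaw;X=np.array([np.cos(yw),np.sin(yw)]);Y=np.array([-X[1],X[0]])
mid=(nw+ne+sw+se)/4;O=mid+.022*Y;print("O",O)
L=lambda p:np.round(np.array([(p-O)@X,(p-O)@Y])*1000,1)
h1,h0=op(413,243,.047),op(435,386,.047)
key=op(390,503,.036);tail=(op(618,175,.062)+op(652,390,.062))/2
for n,p in dict(h0=h0,h1=h1,key=key,tail=tail,nw=nw,ne=ne).items():print(n,p.round(4),L(p))
s=r.observe();q=R.from_quat(s["eef_rot"],scalar_first=True).as_matrix();print(q.round(3))
st=O+X*0+Y*-.21;print("start pt",st,"shut-gripper yaw target: tool y along X")
print("R: turn needed deg, tool x->-Y/Y", np.degrees(np.arctan2(q[1,0],q[0,0])), np.degrees(yaw))
for n,p in dict(st=st,key=key,plate=O).items():print(n,np.hypot(*p))
print("start delta tool axes/50mm",(q.T@np.r_[st-s["tcp_pos"][:2],0])/.05)
E
```

```text
yaw deg 7.802843968571308 0.25896692624156686 0.14978200550089915
O [ 0.57610172 -0.04997276]
h0 [ 0.5307 -0.0403] [-43.7  15.8]
h1 [ 0.6203 -0.0285] [46.7 15.2]
key [ 0.4594 -0.0109] [-110.3   54.5]
tail [ 0.5909 -0.1639] [  -0.9 -114.9]
nw [0.6358 0.0662] [ 74.9 107. ]
ne [ 0.6715 -0.1903] [  75.4 -152. ]
[[ 0.956  0.294 -0.001]
 [ 0.294 -0.956  0.002]
 [-0.    -0.002 -1.   ]]
start pt [ 0.60461232 -0.25802839] shut-gripper yaw target: tool y along X
R: turn needed deg, tool x->-Y/Y 17.071511190449524 7.802843968571308
st 0.6573695345824261
key 0.4595404327820838
plate 0.5782650512476059
start delta tool axes/50mm [ 1.00453970e+01 -4.50462820e+00  6.96942282e-03]
```

Emit:
carry_out(
  steps=[
    [[0.6,-0.27,0],0],
    [[0.6,-0.27,0],0],
    [[0.6,-0.27,0],0],
    [[0.6,-0.27,0],0],
    [[0.6,-0.27,0],0],
    [[0.6,-0.27,0],0],
    [[0.6,-0.27,0],0],
    [[0.6,-0.27,0],0],
    [[0.6,-0.27,0],0],
    [[0.6,-0.27,0],0],
  ],
  jaw=0,
)

```text
time_s: 1.1
tcp_pos: [0.4385, -0.4031, 0.2038]
eef_rot: [-0.0, 0.989, 0.148, -0.0]
ft_force: [0.9, -0.4, -0.1]
width: -0.0
finger_force: 0.0
```

Emit:
carry_out(
  steps=[
    [[0.6,-0.27,0],0],
    [[0.6,-0.27,0],0],
    [[0.6,-0.27,0],0],
    [[0.6,-0.27,0],0],
    [[0.6,-0.27,0],0],
    [[0.6,-0.27,0],0],
    [[0.4,-0.18,0],0],
    [[0,0,0],0.75],
    [[0,0,0],0.8],
    [[0,0,0],0],
  ],
)

```text
time_s: 2.1
tcp_pos: [0.6024, -0.2593, 0.2035]
eef_rot: [-0.0, 0.998, 0.068, -0.001]
ft_force: [-0.5, -0.2, -0.1]
width: -0.0001
finger_force: 0.0
```

Emit:
carry_out(
  steps=[
    [[0,0,0.5],0],
    [[0,0,0.5],0],
    [[0,0,0.5],0],
    [[0,0,0.5],0],
    [[0,0,0.5],0],
    [[0,0,0.4],0],
    [[0,0,0.15],0],
    [[0,0,0],0],
    [[0,0,0],0],
  ],
)

```text
time_s: 3.0
tcp_pos: [0.6034, -0.26, 0.0527]
eef_rot: [0.0, 0.998, 0.068, 0.001]
ft_force: [1.0, 1.3, 0.5]
width: -0.0004
finger_force: 0.0
```

```bash
python3 - <<'E'
from h import *
d=grab("scene"); c=cv2.resize(d["pixels"][120:270,80:300],None,fx=3.5,fy=3.5,interpolation=cv2.INTER_CUBIC)
cv2.imwrite("pics/s1.png",cv2.cvtColor(c,cv2.COLOR_RGB2BGR))
s=r.observe();print(s["tcp_pos"],s["ft_force"])
E
```

```text
[ 0.60373596 -0.26006987  0.05311314] [-0.00251252 -0.50194764 -0.24810388]
```

View pics/s1.png

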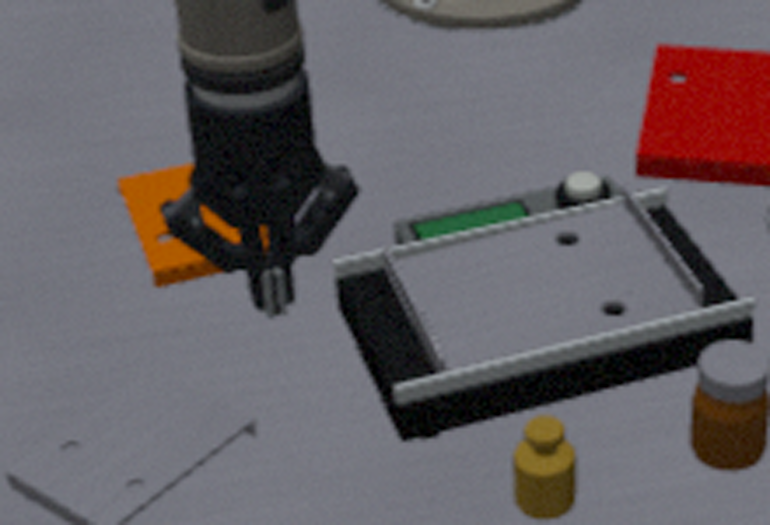

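Emit:
carry_out(
  steps=[
    [[0,-0.2,0.05],0],
    [[0,-0.3,0],0],
    [[0,-0.3,0],0],
    [[0,-0.2,0],0],
    [[0,-0.1,0],0],
    [[0,-0.1,0],0],
    [[0,-0.08,0],0],
    [[0,-0.08,0],0],
    [[0,0,0],0],
  ],
)

```text
time_s: 3.95
tcp_pos: [0.5935, -0.1918, 0.0492]
eef_rot: [-0.0, 0.998, 0.068, -0.0]
ft_force: [0.5, -1.0, -0.6]
width: -0.0002
finger_force: 0.0
```

Emit:
carry_out(
  steps=[
    [[0,-0.06,0],0],
    [[0,-0.06,0],0],
    [[0,-0.06,0],0],
    [[0,-0.06,0],0],
    [[0,-0.06,0],0],
    [[0,0,0],0],
  ],
)

```text
time_s: 4.55
tcp_pos: [0.5915, -0.1766, 0.0492]
eef_rot: [-0.0, 0.998, 0.068, 0.0]
ft_force: [0.2, 0.3, -0.3]
width: 0.0001
finger_force: 0.0
```

Emit:
carry_out(
  steps=[
    [[0,-0.06,0],0],
    [[0,-0.06,0],0],
    [[0,-0.06,0],0],
    [[0,0,0],0],
  ],
)

```text
time_s: 4.95
tcp_pos: [0.5903, -0.1676, 0.0492]
eef_rot: [-0.0, 0.998, 0.068, 0.0]
ft_force: [-0.1, -0.7, 0.4]
width: -0.0005
finger_force: 0.0
```

Emit:
carry_out(
  steps=[
    [[0,-0.06,0],0],
    [[0,-0.06,0],0],
    [[0,0,0],0],
  ],
)

```text
time_s: 5.25
tcp_pos: [0.5895, -0.1617, 0.0492]
eef_rot: [-0.0, 0.998, 0.068, -0.0]
ft_force: [0.2, -0.2, -0.5]
width: 0.0001
finger_force: 0.0
```

```bash
python3 - <<'E'
from h import *
d=grab("scene"); c=cv2.resize(d["pixels"][120:270,130:310],None,fx=4,fy=4,interpolation=cv2.INTER_CUBIC)
cv2.imwrite("pics/s2.png",cv2.cvtColor(c,cv2.COLOR_RGB2BGR))
for i in range(3):
    s=r.observe();print(s["tcp_pos"],s["ft_force"])
E
```

```text
[ 0.58948758 -0.16209093  0.04920447] [ 0.13522998 -0.97398699  0.63114661]
[ 0.58948758 -0.16209093  0.04920447] [ 0.13522998 -0.97398699  0.63114661]
[ 0.58948758 -0.16209093  0.04920447] [ 0.13522998 -0.97398699  0.63114661]
```

View pics/s2.png

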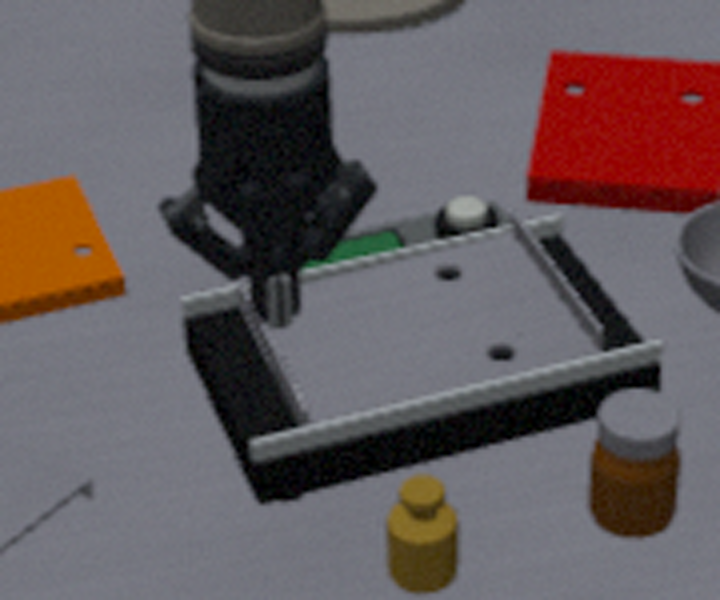

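The fingertip shows at crop (280,325), over the plate's −y lip near (272,352), and no force has been felt. I'll check the depth there for actual tip height and lip position.

```bash
python3 - <<'E'
from h import *
O=np.array([.5761,-.0500]);a=np.radians(7.8);X=np.array([np.cos(a),np.sin(a)]);Y=np.array([-X[1],X[0]])
d=grab("scene");P=cloud(d);px=d["pixels"]
S=np.stack([(P[...,:2]-O)@X,(P[...,:2]-O)@Y,P[...,2]],-1)*1000
def proj(p):
    q=(p-d["xyz"])@rot(d);return [d["K"][0,0]*q[0]/-q[2]+d["K"][0,2],-d["K"][1,1]*q[1]/-q[2]+d["K"][1,2]]
t=r.observe()["tcp_pos"];u,v=proj(t);print("tcp px",u,v,"crop",(u-130)*4,(v-120)*4)
for vv in range(190,212,2):
    print(vv,[tuple(S[vv,uu].round().astype(int)) for uu in range(192,210,3)])
m=(abs(S[...,0])<65)&(S[...,2]>56)&(S[...,2]<66)&(S[...,1]<-80)&(S[...,1]>-150)&(abs(S[...,0])>25)
print("lip top",np.percentile(S[m][:,1],[5,25,50,75,95]),m.sum())
for n,p in dict(pin0=(-45,38),pin1=(45,38),h0=(-45,15.5)).items():
    q=proj(np.r_[O+X*p[0]/1e3+Y*p[1]/1e3,.045]);print(n,q,(q[0]-130)*4,(q[1]-120)*4)
E
```

```text
tcp px 198.7562768039488 208.29919700781682 crop 275.0251072157952 353.19678803126726
190 [(np.int64(-4), np.int64(-126), np.int64(106)), (np.int64(6), np.int64(-122), np.int64(112)), (np.int64(4), np.int64(-114), np.int64(108)), (np.int64(10), np.int64(-108), np.int64(111)), (np.int64(-73), np.int64(-77), np.int64(47)), (np.int64(-71), np.int64(-70), np.int64(47))]
192 [(np.int64(-1), np.int64(-127), np.int64(102)), (np.int64(4), np.int64(-122), np.int64(105)), (np.int64(11), np.int64(-116), np.int64(107)), (np.int64(8), np.int64(-108), np.int64(103)), (np.int64(5), np.int64(-100), np.int64(100)), (np.int64(-60), np.int64(-73), np.int64(48))]
194 [(np.int64(-2), np.int64(-127), np.int64(96)), (np.int64(6), np.int64(-122), np.int64(100)), (np.int64(9), np.int64(-116), np.int64(101)), (np.int64(9), np.int64(-109), np.int64(99)), (np.int64(1), np.int64(-99), np.int64(90)), (np.int64(-57), np.int64(-74), np.int64(45))]
196 [(np.int64(-7), np.int64(-126), np.int64(86)), (np.int64(3), np.int64(-122), np.int64(92)), (np.int64(11), np.int64(-117), np.int64(96)), (np.int64(6), np.int64(-108)
[... 1778 characters left out ...]
t64(-93), np.int64(45))]
210 [(np.int64(-13), np.int64(-127), np.int64(40)), (np.int64(-9), np.int64(-121), np.int64(41)), (np.int64(8), np.int64(-118), np.int64(53)), (np.int64(2), np.int64(-109), np.int64(45)), (np.int64(3), np.int64(-102), np.int64(44)), (np.int64(8), np.int64(-95), np.int64(46))]
lip top [-119.46078333 -119.01827523 -118.54725299 -117.74900636 -116.76307911] 31
pin0 [np.float64(249.59515374395556), np.float64(187.21665181763717)] 478.38061497582225 268.8666072705487
pin1 [np.float64(263.34234313064604), np.float64(206.9150088802658)] 533.3693725225842 347.66003552106315
h0 [np.float64(241.54876331466522), np.float64(189.02904417807025)] 446.1950532586609 276.116176712281
```

The fingertip is really near z≈78 mm, about 28 mm above the reported TCP height, so it's over the 62 mm lip. The plate hasn't moved. I'll back off and then lower carefully.

Emit:
carry_out(
  steps=[
    [[0,0.2,0],0],
    [[0,0.2,0],0],
    [[0,0.15,0],0],
    [[0,0,0.1],0],
    [[0,0,0.1],0],
    [[0,0,0],0],
  ],
)

```text
time_s: 5.95
tcp_pos: [0.5922, -0.189, 0.0379]
eef_rot: [-0.001, 0.998, 0.068, -0.001]
ft_force: [-0.0, -0.7, -0.8]
width: 0.0001
finger_force: 0.0
```

Emit:
carry_out(
  steps=[
    [[0,0,0.08],0],
    [[0,0,0.08],0],
    [[0,0,0.06],0],
    [[0,0,0.06],0],
    [[0,0,0],0],
  ],
)

```text
time_s: 6.45
tcp_pos: [0.5928, -0.1896, 0.0247]
eef_rot: [-0.0, 0.998, 0.068, -0.0]
ft_force: [-0.4, 1.4, 0.0]
width: -0.0001
finger_force: 0.0
```

```bash
python3 - <<'E'
from h import *
O=np.array([.5761,-.0500]);a=np.radians(7.8);X=np.array([np.cos(a),np.sin(a)]);Y=np.array([-X[1],X[0]])
d=grab("scene");P=cloud(d)
S=np.stack([(P[...,:2]-O)@X,(P[...,:2]-O)@Y,P[...,2]],-1)*1000
c=cv2.resize(d["pixels"][120:270,130:310],None,fx=4,fy=4,interpolation=cv2.INTER_CUBIC)
cv2.imwrite("pics/s3.png",cv2.cvtColor(c,cv2.COLOR_RGB2BGR))
m=(abs(S[...,0]-9)<5)&(S[...,1]<-122)&(S[...,1]>-160)&(S[...,2]>45)&(S[...,2]<80)
print(m.sum(),np.percentile(S[m],[2,50,98],axis=0).round())
print(r.observe()["tcp_pos"],r.observe()["ft_force"])
E
```

```text
76 [[   4. -153.   56.]
 [   8. -142.   68.]
 [  12. -129.   79.]]
[ 0.59300313 -0.18965914  0.02492336] [ 0.37028084 -0.22785879 -0.36610142]
```

View pics/s3.png

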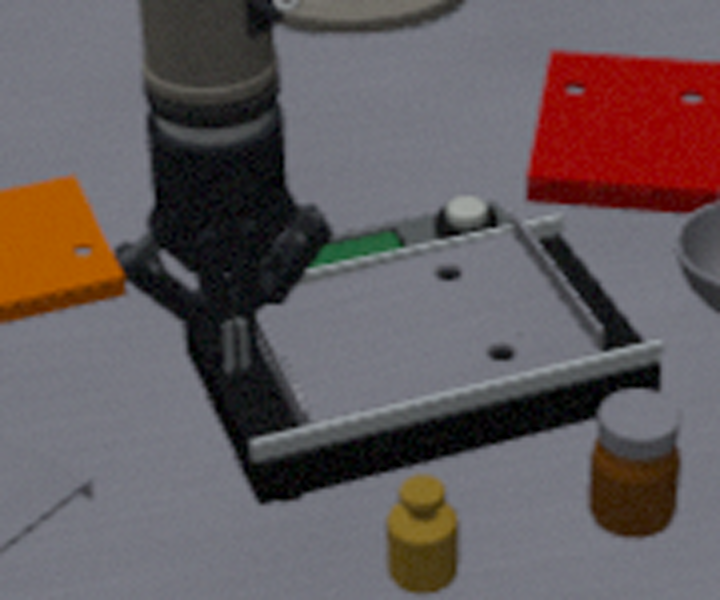

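The closed fingers now stand at crop (235,345), behind the −y lip and about 54 mm up, which confirms the offset. Next I'll push.

Emit:
carry_out(
  steps=[
    [[0,-0.1,0.05],0],
    [[0,-0.08,0],0],
    [[0,-0.05,0],0],
    [[0,-0.05,0],0],
    [[0,0,0],0],
  ],
)

```text
time_s: 7.0
tcp_pos: [0.5912, -0.1757, 0.0227]
eef_rot: [0.0, 0.998, 0.068, -0.0]
ft_force: [0.3, -0.9, -0.5]
width: -0.0004
finger_force: 0.4
```

Emit:
carry_out(
  steps=[
    [[0,-0.05,0],0],
    [[0,-0.05,0],0],
    [[0,-0.05,0],0],
    [[0,-0.05,0],0],
  ],
)

```text
time_s: 7.4
tcp_pos: [0.59, -0.1658, 0.0228]
eef_rot: [0.0, 0.998, 0.068, 0.0]
ft_force: [0.2, -2.0, -0.9]
width: 0.0001
finger_force: 1.0
```

Emit:
carry_out(
  steps=[
    [[0,-0.04,0],0],
    [[0,-0.04,0],0],
    [[0,-0.04,0],0],
  ],
)

```text
time_s: 7.7
tcp_pos: [0.5892, -0.1592, 0.0228]
eef_rot: [-0.0, 0.998, 0.068, 0.0]
ft_force: [1.2, -0.8, -0.0]
width: 0.0002
finger_force: 0.9
```

Emit:
carry_out(
  steps=[
    [[0,-0.03,0],0],
    [[0,-0.03,0],0],
    [[0,0,0],0],
  ],
)

```text
time_s: 8.0
tcp_pos: [0.5888, -0.1571, 0.0228]
eef_rot: [0.0, 0.998, 0.068, 0.0]
ft_force: [0.5, -1.7, -0.6]
width: -0.0003
finger_force: 0.9
```

```bash
cat > m.py <<'E'
from h import *
O=np.array([.5761,-.0500]);a=np.radians(7.8);X=np.array([np.cos(a),np.sin(a)]);Y=np.array([-X[1],X[0]])
def loc(P): return np.stack([(P[...,:2]-O)@X,(P[...,:2]-O)@Y,P[...,2]],-1)*1000
def meas():
    d=grab("top");S=loc(cloud(d));px=d["pixels"]
    # +y lip edge/dark boundary & holes: dark blobs cast to z=45
    dark=(px.max(-1)<45).astype(np.uint8);n,l,s,ce=cv2.connectedComponentsWithStats(dark)
    K=d["K"]
    for i in range(1,n):
        u,v=ce[i]
        if 3<s[i,4]<30:
            q=np.array([(u-K[0,2])/K[0,0],-(v-K[1,2])/K[1,1],-1.])@rot(d).T
            p=d["xyz"]+q*(.045-d["xyz"][2])/q[2];p=loc(p)
            if abs(p[0])<70 and -60<p[1]<90:print("hole",p.round(1),s[i,4])
    d=grab("scene");S=loc(cloud(d))
    for lo,hi in((-75,-20),(0,30),(50,85)):
        m=(abs(S[...,0])<60)&(S[...,1]>lo)&(S[...,1]<hi)&(S[...,2]>38)&(S[...,2]<58);print("z at y",lo,hi,np.median(S[m][:,2]).round(2),m.sum())
    for a,b in((75,120),(50,75)):
        m=(abs(S[...,0])<60)&(S[...,2]>57)&(S[...,2]<70)&(S[...,1]>a)&(S[...,1]<b)
        if m.any():print("lip+",np.median(S[m],axis=0).round(1),m.sum())
    o=r.observe();print(o["time_s"],o["tcp_pos"],o["ft_force"],loc(o["tcp_pos"]))
    return d
E
python3 - <<'E'
from m import *
meas()
d=dict(np.load("scene0.npz"));S=loc(cloud(d))
for lo,hi in((-75,-20),(0,30),(50,85)):
    m=(abs(S[...,0])<60)&(S[...,1]>lo)&(S[...,1]<hi)&(S[...,2]>38)&(S[...,2]<58);print("start z at y",lo,hi,np.median(S[m][:,2]).round(2))
E
```

```text
z at y -75 -20 44.7 651
z at y 0 30 44.76 334
z at y 50 85 44.86 376
lip+ [-2.2 92.8 60.3] 59
8.1 [ 0.5887658  -0.1570422   0.02277591] [ 0.95551322 -1.03697191 -0.35363314] [  -1.97867961 -107.77077737   22.77591316]
start z at y -75 -20 47.63
start z at y 0 30 50.13
start z at y 50 85 52.23
```

The plate surface now reads a uniform 44.8 mm (it was tilted 47.6–52.2 mm), so it has dropped over the pins. I'll back off, raise, and measure the key.

Emit:
carry_out(
  steps=[
    [[0,0.1,0],0],
    [[0,0.25,0],0],
    [[0,0.25,0],0],
    [[0,0,-0.4],0],
    [[0,0,-0.6],0],
    [[0,0,-0.6],0],
    [[0,0,-0.4],0],
    [[0,0,0],0],
  ],
)

```text
time_s: 8.9
tcp_pos: [0.5953, -0.1888, 0.1262]
eef_rot: [0.001, 0.998, 0.067, 0.003]
ft_force: [0.3, 0.6, 0.3]
width: -0.0001
finger_force: 0.0
```

```bash
python3 - <<'E'
from m import *
d=meas()
for n in("scene","top"):
    d=grab(n);px=d["pixels"];S=loc(cloud(d))
    m=(px.min(-1)>125)&(np.ptp(px,axis=-1)<40)&(S[...,0]>-150)&(S[...,0]<-80)&(S[...,1]>20)&(S[...,1]<90)
    print(n,m.sum(),np.median(S[m],axis=0).round(1),np.percentile(S[m][:,:2],[3,97],axis=0).round(1),np.percentile(S[m][:,2],[10,50,90]).round(1))
q=R.from_quat(r.observe()["eef_rot"],scalar_first=True).as_matrix();t=r.observe()["tcp_pos"]
k=O+X*-.1105+Y*.0545;print("to key tool units",q.T@np.r_[k-t[:2],0]/.05)
E
```

```text
z at y -75 -20 44.87 653
z at y 0 30 44.84 336
z at y 50 85 44.62 375
lip+ [ 3.2 92.4 60. ] 65
9.0 [ 0.59258798 -0.18772451  0.12251895] [-0.47629107  1.10629385 -0.89479243] [  -2.35593275 -138.68793517  122.51895199]
scene 53 [-108.2   56.7   50.3] [[-122.4   44.7]
 [ -85.7   81.6]] [-750.2   50.3   52.5]
top 51 [-111.4   54.8   52.1] [[-121.5   45.4]
 [-101.3   64.7]] [48.8 52.1 54.2]
to key tool units [-2.14911276 -3.84516906  0.00922573]
```

Emit:
carry_out(
  steps=[
    [[-0.36,-0.64,0],0],
    [[-0.36,-0.64,0],0],
    [[-0.36,-0.64,0],0],
    [[-0.36,-0.64,0],0],
    [[-0.36,-0.64,0],0],
    [[-0.36,-0.64,0],0],
    [[0,0,0],0],
    [[0,0,0],0],
  ],
)

```text
time_s: 9.9
tcp_pos: [0.4591, -0.0109, 0.1219]
eef_rot: [0.0, 0.998, 0.069, -0.001]
ft_force: [0.8, -0.6, 0.3]
width: -0.0001
finger_force: 0.0
```

Emit:
carry_out(
  steps=[
    [[0,0,0.4],0],
    [[0,0,0.5],0],
    [[0,0,0.5],0],
    [[0,0,0.3],0],
    [[0,0,0.1],0],
    [[0,0,0],0],
    [[0,0,0],0],
  ],
)

```text
time_s: 10.6
tcp_pos: [0.4607, -0.0116, 0.0331]
eef_rot: [0.0, 0.998, 0.067, 0.001]
ft_force: [-0.7, 0.4, 0.9]
width: 0.0001
finger_force: 0.0
```

Emit:
carry_out(
  steps=[
    [[0,0,0.1],0],
    [[0,0,0.06],0],
    [[0,0,0.04],0],
    [[0,0,0],0],
  ],
)

```text
time_s: 11.0
tcp_pos: [0.4601, -0.0112, 0.0228]
eef_rot: [0.0, 0.998, 0.068, 0.0]
ft_force: [-0.4, -0.7, 0.9]
width: 0.0
finger_force: 0.8
```

Emit:
carry_out(
  steps=[
    [[0,0,0.04],0],
    [[0,0,0.03],0],
    [[0,0,0],0],
  ],
)

```text
time_s: 11.3
tcp_pos: [0.4601, -0.0112, 0.0193]
eef_rot: [0.0, 0.998, 0.068, 0.0]
ft_force: [-0.2, -0.0, 2.4]
width: -0.0001
finger_force: 1.8
```

Contact is at about 0.0235 and force is growing; I'll press further until it hits the stop.

Emit:
carry_out(
  steps=[
    [[0,0,0.03],0],
    [[0,0,0.03],0],
    [[0,0,0.02],0],
    [[0,0,0],0],
  ],
)

```text
time_s: 11.7
tcp_pos: [0.4603, -0.0112, 0.0183]
eef_rot: [0.001, 0.998, 0.067, -0.0]
ft_force: [-10.4, -0.7, 33.1]
width: -0.0001
finger_force: 16.8
```

That was the end stop: 33 N, with no further travel. Next I'll release, raise and check.

Emit:
carry_out(
  steps=[
    [[0,0,-0.1],0],
    [[0,0,-0.2],0],
    [[0,0,-0.4],0],
    [[0,0,-0.6],0],
    [[0,0,-0.6],0],
    [[0,0,-0.4],0],
    [[0,0,0],0],
    [[0,0,0],0],
    [[0,0,0],0],
  ],
)

```text
time_s: 12.6
tcp_pos: [0.4586, -0.0112, 0.1289]
eef_rot: [-0.0, 0.998, 0.068, -0.001]
ft_force: [-0.2, 0.4, -0.3]
width: -0.0002
finger_force: 0.0
```

```bash
python3 - <<'E'
from m import *
d=meas();px=d["pixels"]
c=cv2.resize(px[120:280,150:350],None,fx=3.6,fy=3.6,interpolation=cv2.INTER_CUBIC);cv2.imwrite("pics/s4.png",cv2.cvtColor(c,cv2.COLOR_RGB2BGR))
E
```

```text
z at y -75 -20 44.64 644
z at y 0 30 44.67 340
z at y 50 85 44.81 380
lip+ [ 5.8 92.9 60.7] 55
12.7 [ 0.45871276 -0.01111019  0.12891319] [ 0.52313473 -0.27064761 -0.5395207 ] [-111.02320458   54.46127556  128.91319108]
```

View pics/s4.png

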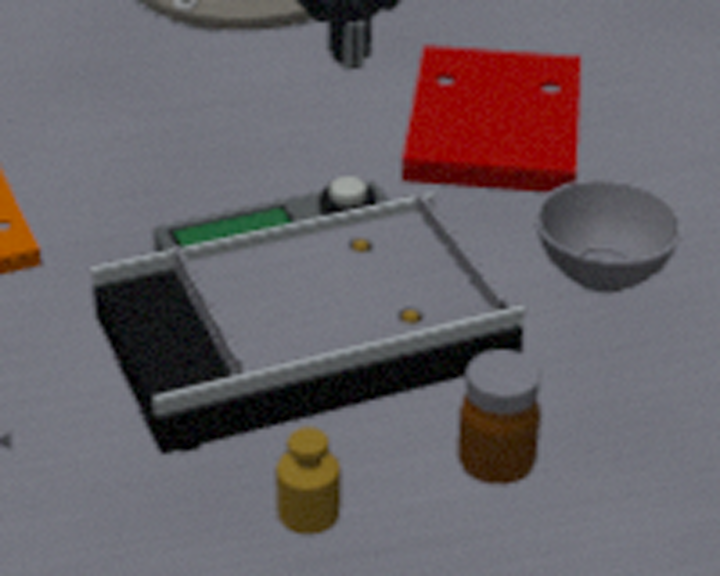

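Brass pins show in both holes, at (360,244) and (410,315). The plate is flat, the key at (347,192) is up, and the bowl, jar and weight haven't moved.

```bash
python3 -c "
from plant import r
print(r.hand_in())"
```

```text
the job is handed in; nothing more can be done
None
```

I handed the job in at about 13 s: the plate is flat over both pins, the zero key was pressed to its stop and came back up, and the bowl, jar and weight were left alone; no verdict came back.

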